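# Clear the jammed tin feeder and push the tins out to the landing

### The arm

A 6-joint arm with a two-finger parallel gripper is mounted at the origin on the work surface; the furniture and walls round the work are solid. World frame = base frame: x ahead of the robot, y to its left, z up, the work surface at z = 0. Lengths are in m, angles in rad, forces in N, time in s.
With the tool pointing down it reaches from about 0.275 to 1 m from the base axis. Payload 8.4 kg.
Tool frame: the origin (TCP) lies midway between the tips of the shut fingers; the grasp point (between the pads) lies 19 mm behind it; z points along the fingers, y is the line along which they close (so a half turn about z gives the same grasp; the last joint's range is limited). The gripper opens to 85 mm and grips with 20 to 120 N. Pads are 22 mm wide; open, the fingers measure 114 mm over their backs; the gripper's body (76 mm by 85 mm) begins 54 mm behind the grasp point. The pads swing forward as they close: fully open they stand 13 mm farther back than shut.
Start: joints at [-1.315, 0.353, 1.633, -0, 1.155, -0.002], TCP at [0.159, -0.604, 0.231] pointing down, gripper open.
Joint ranges: [-2.63, 2.63], [-0.92, 2.1], [0.06, 2.66], [-1.3, 4.44], [0, 2.69], [-3.02, 3.02]. Speed limits (rad/s): [2.22, 2.22, 2.79, 3.14, 3.14, 3.14].

### API

Orientations are given as a rotation vector (axis times angle).
In Python, from plant import readout, optics, ticket gives the robot as it stands. The module is installed in compiled form; this text tells all that it offers.
- The arm moves only by the tool jog_arm, never from a script. Its argument "rows" is a list of rows, each a list of 5 numbers: the shift along the tool's x, y, z in mm, then the turn about the tool's z in rad, then the finger opening in mm, from 0 to 85.4. In form: [[x, y, z, spin, jaw], ...]. A call has 1 to 12 rows; each row is the pose to reach, as a shift and turn from the pose commanded when the call began, along the tool's axes at that moment; what a row does not reach only later rows make up. A row lasts 1/10 s, in which the tool goes at most 50 mm and 8.59 degrees, less where a joint would pass 70% of its speed; a pose out of reach is approached as far as the arm can. A call with a gripper value outside its range is refused whole. The fingers move at their own pace and stop on an object; the grip force is fixed at half the most. Time passes only in rows, so rows that repeat a pose let the fingers close. It gives the time, the measured TCP pose, the force, the opening and the grip force at its end, in the units of the state.
- readout.state(): the state, without advancing time (a new reading comes with each control period).
- optics.get_image(name): name is "side" or "top"; returns the picture (400x640x3 uint8, blue, green, red); there is no depth.
- optics.camera_params(name): a dict with "K" (3x3 intrinsics, pixels), "rvec" (rotation vector, rad) and "tvec" (3), from world to camera coordinates, as OpenCV has them. Camera axes: x right, y down, z forward; pixel columns grow to the right and rows downward; lengths in m; the calibration is good to about 2 mm. A picture is of the moment at which its call begins. camera_params takes no time and is no camera call.
- ticket.sign_off(): hands the job in; it is judged then, once.
The state is a dict: "clock": time; "joint_positions": joint angles; "joint_vel": joint speeds; "effort": joint torques, N m; "tool_pos": TCP position; "tool_rot": TCP orientation; "force": force on the tool from outside, world axes, zero at the start; "torque": the same for the moment, N m; "width": opening from 0.0 (shut) to 1.0 (fully open); "gripper_force": force on a finger pad.
Only numpy, scipy, OpenCV 4.12 (cv2) and the standard library are available. Lean on these libraries where they do the work, as an engineer would, in place of code of your own. Each camera call takes 0.05 s, during which the arm holds its last target. There are 200 camera calls.

### The job

The two tins in the feeder have jammed at its narrow neck: the front one is caught beside the opening on the shoulder, with the rear one wedged in behind it. Draw the push block back and nudge the rear tin well back towards it to make room, nudge the front tin back off the shoulder by about a finger's width and then across into line with the neck, and push the block all the way home so that both tins slide out through the neck and end standing on the landing. Slide the tins only, without lifting, tipping or dragging them over the walls, and leave the things around the feeder where they are.

Things in the scene. Friction and masses are not known exactly. Their poses are not given: they have to be found in the camera images.
- feeder: Fixed low dark grey steel tray, 340 x 122 mm, floor top 5 mm above the table. Origin: on the table under the middle of the neck's mouth. +x is the feed direction (magazine at -x, landing at +x), +y left when looking along the feed. Magazine floor: x -190 to 0, y -34 to +72 mm. Its lane is the strip y -34 to +34 mm, ending in the neck. Walls 8 mm thick, tops 22 mm above the table.
- feeder_neck (a point): Middle of the neck, on the floor, at feeder x = 10 mm, y = 0. The neck is the 68 mm wide gap between the lane wall (inner face y = -34 mm, straight along the whole tray) and the shoulder, which closes the magazine from y = +34 to +72 mm; shoulder rear face x = 0, front face x = +20 mm, 8 mm chamfer at its corner to the neck, top 22 mm above the table.
- feeder_landing (a point): Middle of the landing's floor, at feeder x = 81, y = 19 mm. The landing spans feeder x = +20 to +142 mm, y = -34 to +72 mm, with lips 14 mm above the table at its end and +y side.
- front_tin: The tin caught at the shoulder at the start: a plain food tin, upright cylinder, 60 mm diameter, 60 mm high, steel with a plain paper band, about 0.2 kg, standing on the feeder floor. Origin: centre of its underside, z up. It starts on the feeder's +y side, touching or nearly touching the shoulder.
- rear_tin: The second tin, same size, shape and weight; at the start it stands in the lane behind the front tin, against the lane wall, between it and the push block. The magazine is too narrow for the tins to pass one another, and a sideways push on the front tin only wedges both while they touch: the rear tin must first stand over 60 mm (along x) behind it. Origin: centre of its underside.
- pusher (a joint): Position of the push block, m: 0 = drawn right back, 0.169 = fully home (its stop). It slides along the feeder's +x. The block (white, 40 mm long, 64 mm wide, 26 mm high) pushes with its flat front face, which stands at feeder x = -0.145 + joint value. It slides with about 2 N of friction and stays where it is left.
- pusher_knob (a point): Point on the axis of the block's upright black round knob, 26 mm diameter, 71 mm above the table; the knob rises from the block's top (32 mm above the table) to 86 mm above the table. It stands 20 mm behind the block's front face and moves with the block.
- flux_tin: Low flat screw tin, 52 mm across, 19 mm high, a bystander. Origin: centre of its underside.
- screw_dish: Small round dish, 66 mm across, a bystander. Origin: centre of its underside.
- clamp_lamp: Fixed desk lamp with a blue shade to the right of the feeder, a thing to keep clear of: it fills the space x = 0.47 to 0.83 m, y = -0.365 to -0.13 m, z = 0.08 to 0.37 m; swing the arm in above or in front of it. Origin: a point on the lamp.

How it is judged:
On the way:
1. the jam is opened: the front tin stands back off the shoulder and the rear tin well back behind it (x of front_tin in the frame of feeder below -0.037 m and x of rear_tin in the frame of feeder below -0.095 m), for 0.2 s.
At the end, for the whole second after the job is handed in: Both tins stand upright (within 0.1 rad) and at rest on the landing's floor, wholly past the neck to within 4 mm, and the push block is within 8 mm of its home stop (x of front_tin in the frame of feeder between 0.046 and 0.142 m and x of rear_tin in the frame of feeder between 0.046 and 0.142 m and y of front_tin in the frame of feeder between -0.034 and 0.072 m and y of rear_tin in the frame of feeder between -0.034 and 0.072 m and z of each of front_tin, rear_tin in the frame of feeder below 0.009 m and angle between each of front_tin, rear_tin's own z axis and vertical below 0.1 rad and value of joint pusher above 0.161 m and linear speed of each of front_tin, rear_tin below 0.02 m/s); the robot touches nothing.
It fails at once if a tin is lifted more than 12 mm off the feeder floor or put over its walls (z of any of front_tin, rear_tin in the frame of feeder above 0.017 m).
It fails at once if a tin is tipped by more than 0.4 rad (angle between any of front_tin, rear_tin's own z axis and vertical above 0.4 rad).
It fails at once if a bystander is moved by more than 30 mm (distance of any of flux_tin, screw_dish from where it was at the start of the episode above 0.03 m).
It also fails if it takes over 66 s, if anything falls off the work surface, if the arm or the gripper's body presses on something with over 40 N, if the wrist force passes 120 N, or if a joint passes its speed limit or range.

## Working session

There is one attempt and no reset: what is moved stays moved. The work goes in short steps, Python scripts to look and compute and a tool call to move; the robot and the scene stay as the last step left them, time stands still between calls to the robot, and variables do not carry over. Pictures are saved under pics/ and viewed, at most 10 in all, crops included, and the job is handed in when it is done.

Besides the shell and the picture viewer there is one more tool, called after "Emit:" by a JSON object that holds its "fn" and its "kwargs", one argument or row to a line. jog_arm: Moves the arm, as the interface text tells. Its arguments: {"type":"object","properties":{"rows":{"type":"array"}},"required":["rows"]}

```bash
mkdir -p pics
python3 - <<'E'
from plant import readout, optics
import cv2
for n in("side","top"):
    cv2.imwrite(f"pics/{n}0.png",optics.get_image(n)); p=optics.camera_params(n); print(n,p)
s=readout.state(); print(s)
E
```

```text
side {'K': array([[368.53780978,   0.        , 321.91393647],
       [  0.        , 368.53780978, 203.34626999],
       [  0.        ,   0.        ,   1.        ]]), 'rvec': array([ 0.62970627, -2.51932462,  1.29716762]), 'tvec': array([0.45826599, 0.21459649, 0.85132183])}
top {'K': array([[385.92978353,   0.        , 317.18900945],
       [  0.        , 385.92978353, 201.49038091],
       [  0.        ,   0.        ,   1.        ]]), 'rvec': array([ 2.17263972, -2.11495056,  0.22910935]), 'tvec': array([-0.01523851,  0.53062773,  0.98898884])}
{'clock': 0.1, 'joint_positions': array([-1.31535836e+00,  3.53546244e-01,  1.63403596e+00,  2.27066930e-05,
        1.15517960e+00, -2.36487159e-03]), 'joint_vel': array([-8.62321669e-04, -7.09361135e-05, -1.73528264e-03,  7.70501320e-04,
       -1.74182440e-04,  1.45254298e-04]), 'effort': array([ 1.35150194e-04, -6.06353617e+01, -3.42819750e+01, -4.64206414e-05,
        4.09551096e-03, -4.74116234e-05]), 'tool_pos': array([ 0.15927388, -0.60394683,  0.23066732]), 'tool_rot': array([-3.11437816e+00, -4.03671527e-01,  1.99328482e-04]), 'force': array([-3.11559586e-01, -4.13355820e-04,  1.30739393e+00]), 'torque': array([-0.07161556,  0.01218233, -0.01814348]), 'gripper_force': 0.0, 'width': 0.997462440044127}
```

View pics/top0.png

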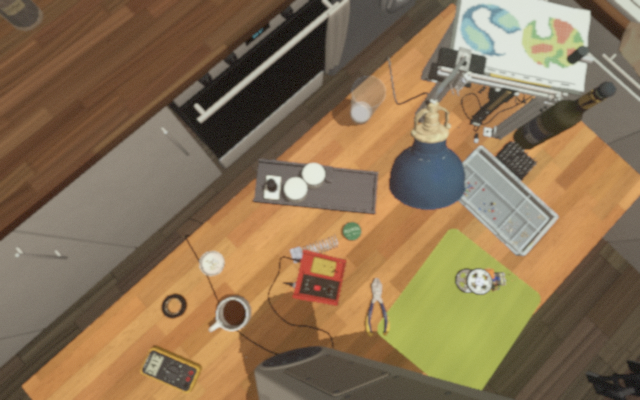

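View pics/side0.png

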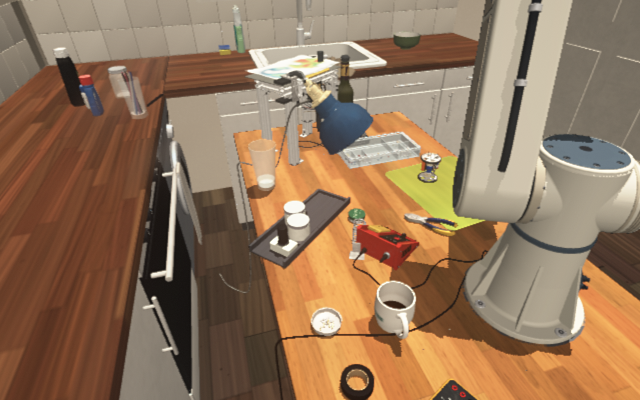

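The top picture shows the feeder at about (255..377, 160..213), with the block at (272,187), the rear tin at (296,188) and the front tin at (314,174). The flux tin is at (351,231) and the dish at (211,263). The side picture agrees. Next I'll enlarge the feeder to get its corners.

Run:
```python
import cv2,numpy as np
a=cv2.imread("pics/top0.png")[150:225,245:387]; b=cv2.imread("pics/side0.png")[180:270,240:360]
a=cv2.resize(a,(781,412),interpolation=cv2.INTER_CUBIC)
cv2.imwrite("pics/topc.png",a)
```

```text
(no output)
```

View pics/topc.png

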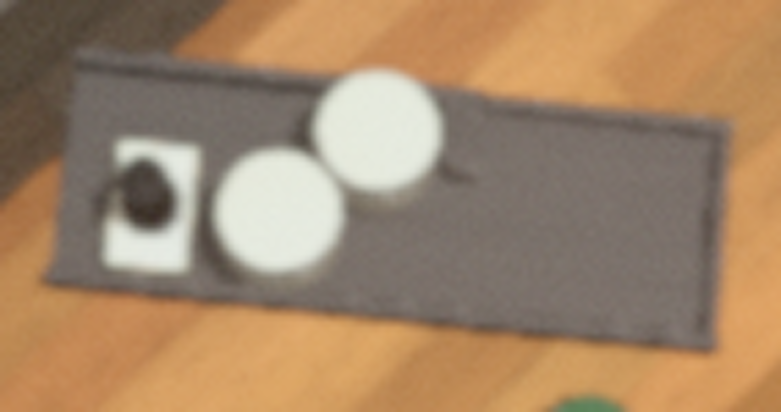

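The crop shows the tray corners at about (80,52), (45,283), (713,350) and (732,122). The tin tops are at (279,210) and (378,131), and the block's white top spans (105..200, 137..272). Next I'll fit the poses.

```bash
cat > h.py <<'E'
import cv2,numpy as np
from plant import optics
from scipy.optimize import least_squares
P={n:optics.camera_params(n) for n in("side","top")}
def proj(n,X):
    p=P[n]; return cv2.projectPoints(np.float64(X).reshape(-1,3),p["rvec"],p["tvec"],p["K"],None)[0].reshape(-1,2)
def ray(n,uv,z):
    p=P[n]; R=cv2.Rodrigues(p["rvec"])[0]; c=-R.T@p["tvec"].ravel()
    d=R.T@np.linalg.inv(p["K"])@[uv[0],uv[1],1]; return c+d*(z-c[2])/d[2]
def f2w(q,X):
    X=np.float64(X).reshape(-1,3); c,s=np.cos(q[2]),np.sin(q[2])
    return np.c_[q[0]+c*X[:,0]-s*X[:,1],q[1]+s*X[:,0]+c*X[:,1],X[:,2]]
def w2f(q,w):
    c,s=np.cos(q[2]),np.sin(q[2]); d=np.float64(w)[:2]-q[:2]; return np.array([c*d[0]+s*d[1],-s*d[0]+c*d[1]])
E
python3 - <<'E'
from h import *
cp=np.array([[80,52],[45,283],[713,350],[732,122]])
uv=np.array([245,150])+(cp+.5)/5.5-.5
for n in P: 
    R=cv2.Rodrigues(P[n]["rvec"])[0]; print(n,"cam",(-R.T@P[n]["tvec"].ravel()).round(3))
L=[[-.198,.080,.022],[-.198,-.042,.022],[.142,-.042,.022],[.142,.080,.014]]
w=[ray("top",u,l[2]) for u,l in zip(uv,L)]; print(np.round(w,4))
d=[np.linalg.norm((w[i]-w[(i+1)%4])[:2]).round(4) for i in range(4)]; print("sides",d)
y0=np.arctan2(*(w[2]-w[1])[1::-1])
r=least_squares(lambda q:(proj("top",f2w(q,L))-uv).ravel(),[*(w[1]+w[2])[:2]/2,y0]); q=r.x; print("q",q,"res",r.fun.round(2))
np.save("q.npy",q)
print("side corners",proj("side",f2w(q,L)).round(1).tolist())
img=cv2.imread("pics/top0.png"); m=(img.min(2)>190).astype(np.uint8)
n,lab,st,ce=cv2.connectedComponentsWithStats(m)
for s,c in zip(st[1:],ce[1:]):
    if s[4]>60 and 250<c[0]<380 and 155<c[1]<215: print(s,c,"tin",w2f(q,ray("top",c,.065)).round(4),"world",ray("top",c,.065).round(4),"blk",w2f(q,ray("top",c,.032)).round(4))
for nm,u,z in(("flux",(351,231),.019),("dish",(211,263),.015),("knob",(245+147/5.5,150+190/5.5),.086)): 
    a=ray("top",u,z);print(nm,a.round(4),w2f(q,a).round(4))
E
```

```text
side cam [0.122 0.716 0.674]
top cam [0.347 0.033 1.067]
[[ 0.6509  0.1632  0.022 ]
 [ 0.5313  0.1745  0.022 ]
 [ 0.5074 -0.1597  0.022 ]
 [ 0.6275 -0.1713  0.014 ]]
sides [np.float64(0.1201), np.float64(0.335), np.float64(0.1207), np.float64(0.3353)]
q [ 0.55837501 -0.02484121 -1.64446198] res [-1.25 -0.67 -0.44  0.09  1.34  0.52  0.37 -0.06]
side corners [[248.4, 244.4], [285.0, 261.5], [351.0, 196.5], [318.5, 187.6]]
[303 164  22  20 346] [313.19942197 173.44219653] tin [-0.0402  0.0423] world [0.6035 0.0121 0.065 ] blk [-0.0401  0.0508]
[285 178  22  21 363] [295.41046832 188.01928375] tin [-0.0831 -0.0023] world [0.5622 0.0582 0.065 ] blk [-0.0845  0.0047]
[265 190  14   9  92] [271.76086957 194.65217391] tin [-0.1431 -0.0266] world [0.5424 0.1198 0.065 ] blk [-0.1464 -0.0204]
flux [ 0.4569 -0.0962  0.019 ] [ 0.0787 -0.096 ]
dish [0.3615 0.2773 0.015 ] [-0.2869 -0.2186]
knob [0.565  0.1193 0.086 ] [-0.1442 -0.004 ]
```

```bash
cat >> h.py <<'E'
def rows(wps):
    """world waypoints (x,y,z,tool-x angle) -> tool shifts from the present pose"""
    from plant import readout
    from scipy.spatial.transform import Rotation as Ro
    s=readout.state(); R=Ro.from_rotvec(s["tool_rot"]).as_matrix(); a0=np.arctan2(R[1,0],R[0,0])
    print("tcp",s["tool_pos"].round(4),"ang",round(a0,4),"zax",R[:,2].round(3),"t",s["clock"])
    for w in wps:
        print(w,"->",(R.T@(np.array(w[:3])-s["tool_pos"])*1000).round(1),"spin",round(-(w[3]-a0),3))
E
python3 - <<'E'
from h import *
cp=np.array([[80,52],[45,283],[713,350],[732,122]])
uv=np.array([245,150])+(cp+.5)/5.5-.5
L=[[-.190,.080,.022],[-.190,-.042,.022],[.150,-.042,.022],[.150,.080,.014]]
r=least_squares(lambda q:(proj("top",f2w(q,L))-uv).ravel(),[.558,-.02,-1.644]); q=r.x; print(q,r.fun.round(2)); np.save("q.npy",q)
top=cv2.imread("pics/top0.png"); side=cv2.imread("pics/side0.png")
for nm,u,z in(("front",(313.2,173.44),.065),("rear",(295.4,188.0),.065),("knob",(245+147/5.5,150+190/5.5),.084)): 
    a=ray("top",u,z);print(nm,a.round(4),w2f(q,a).round(4))
S=5.5
def draw(n,img,x0,y0,w,h):
    o=cv2.resize(img[y0:y0+h,x0:x0+w],None,fx=S,fy=S,interpolation=cv2.INTER_CUBIC)
    def pl(X,c,cl=True):
        u=((proj(n,f2w(q,X))-[x0,y0]+.5)*S).astype(np.int32); cv2.polylines(o,[u.reshape(-1,1,2)],cl,c,1)
    pl(L,(0,0,255)); pl([[0,.034,.022],[0,.072,.022],[.02,.072,.022],[.02,.042,.022],[.02,.034,.022]],(0,255,255))
    pl([[-.19,-.034,.005],[.142,-.034,.005],[.142,.072,.005],[-.19,.072,.005]],(255,0,0))
    t=np.linspace(0,6.28,40)
    for c in((-.032,.042),(-.075,-.004)):
        for z in(.005,.065): pl(np.c_[c[0]+.03*np.cos(t),c[1]+.03*np.sin(t),0*t+z],(0,200,0))
    return o
a=draw("top",top,245,150,142,54) if 0 else draw("top",top,248,155,134,62); b=draw("side",side,240,180,120,90)
cv2.imwrite("pics/ov.png",cv2.resize(a,None,fx=1,fy=1)); cv2.imwrite("pics/ovs.png",b)
b=cv2.resize(b,None,fx=.5*1,fy=.5*1) if 0 else b
rows([(.22,-.40,.30,.257),(.34,-.17,.30,.9),(.40,0,.30,1.497)])
E
```

```text
[ 0.5589638  -0.0168629  -1.64446198] [-1.25 -0.67 -0.44  0.09  1.34  0.52  0.37 -0.06]
front [0.6035 0.0121 0.065 ] [-0.0322  0.0423]
rear [0.5623 0.0582 0.065 ] [-0.0751 -0.0022]
knob [0.5654 0.1195 0.084 ] [-0.1364 -0.0036]
tcp [ 0.1593 -0.6039  0.2307] ang 0.2578 zax [-0.     0.001 -1.   ] t 0.1
(0.22, -0.4, 0.3, 0.257) -> [ 110.7 -181.8  -69.1] spin 0.001
(0.34, -0.17, 0.3, 0.9) -> [ 285.4 -373.6  -68.9] spin -0.642
(0.4, 0, 0.3, 1.497) -> [ 386.7 -522.7  -68.7] spin -1.239
```

View pics/ov.png

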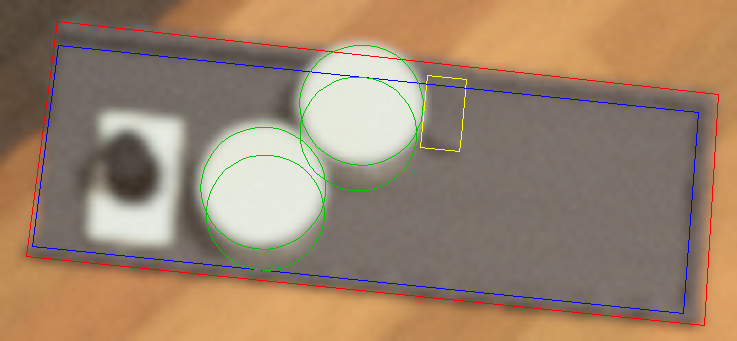

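View pics/ovs.png

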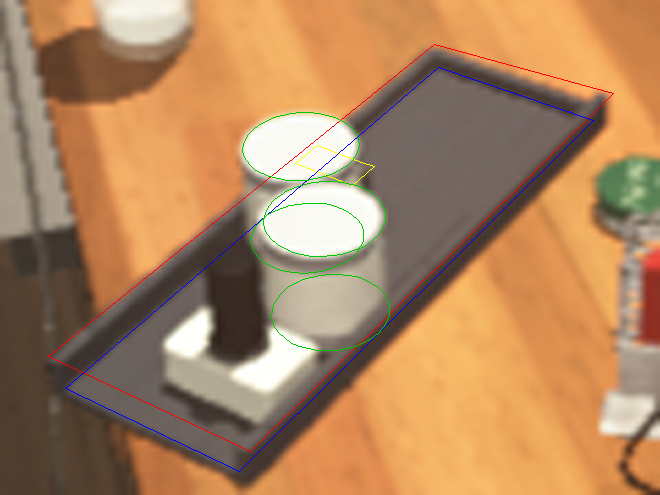

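The overlay matches both views: the front tin is at feeder (-0.032, 0.042), the rear tin at (-0.075, -0.003), and the knob at x = -0.136. That is consistent with both tins touching and the front one just off the shoulder. I'll swing in front of the lamp.

Emit:
{"fn": "jog_arm", "kwargs": {
  "rows": [
    [110,-182,-69,0,85],
    [110,-182,-69,0,85],
    [110,-182,-69,0,85],
    [110,-182,-69,0,85],
    [110,-182,-69,0,85],
    [285,-374,-69,-0.64,85],
    [285,-374,-69,-0.64,85],
    [285,-374,-69,-0.64,85],
    [285,-374,-69,-0.64,85],
    [285,-374,-69,-0.64,85],
    [285,-374,-69,-0.64,85],
    [387,-523,-69,-1.24,85]
  ]
}}

```text
clock: 1.3
tool_pos: [0.3564, -0.1239, 0.3003]
tool_rot: [2.72, 1.569, -0.001]
force: [1.3, 0.6, 0.1]
width: 0.997
gripper_force: 0.0
```

Run:
```python
from h import *
q=np.load("q.npy")
k=f2w(q,[-.1364,-.001,0])[0]; print(k)
A=q[2]+np.pi
rows([(.42,0.03,.25,A),(k[0],k[1],.16,A),(k[0],k[1],.052,A)])
```

```text
[0.56800542 0.11924077 0.        ]
tcp [ 0.3564 -0.1239  0.3003] ang 1.0468 zax [ 0.    -0.002 -1.   ] t 1.3
(0.42, 0.03, 0.25, np.float64(1.4971306741145791)) -> [165.2 -22.   50.1] spin -0.45
(np.float64(0.5680054239460355), np.float64(0.11924076652476481), 0.16, np.float64(1.4971306741145791)) -> [316.6  61.4 139.9] spin -0.45
(np.float64(0.5680054239460355), np.float64(0.11924076652476481), 0.052, np.float64(1.4971306741145791)) -> [316.8  61.3 247.9] spin -0.45
```

Emit:
{"fn": "jog_arm", "kwargs": {
  "rows": [
    [165,-22,50,-0.45,85],
    [165,-22,50,-0.45,85],
    [165,-22,50,-0.45,85],
    [165,-22,50,-0.45,85],
    [316,61,140,-0.45,85],
    [316,61,140,-0.45,85],
    [316,61,140,-0.45,85],
    [316,61,140,-0.45,85],
    [316,61,140,-0.45,85],
    [316,61,140,-0.45,85]
  ]
}}

```text
clock: 2.3
tool_pos: [0.5666, 0.1199, 0.1588]
tool_rot: [-2.3, -2.138, 0.004]
force: [-0.5, 0.9, 0.6]
width: 0.995
gripper_force: 0.0
```

Run:
```python
from h import *
q=np.load("q.npy")
k=f2w(q,[-.1364,-.001,0])[0]
A=q[2]+np.pi
rows([(k[0],k[1],.052,A)])
```

```text
tcp [0.5666 0.1199 0.1588] ang 1.4979 zax [-0.003 -0.001 -1.   ] t 2.3
(np.float64(0.5680054239460355), np.float64(0.11924076652476481), 0.052, np.float64(1.4971306741145791)) -> [ -0.4   1.8 106.8] spin 0.001
```

Emit:
{"fn": "jog_arm", "kwargs": {
  "rows": [
    [0,1,40,0,85],
    [0,1,75,0,85],
    [0,1,106,0,85],
    [0,1,106,0,60],
    [0,1,106,0,35],
    [0,1,106,0,10],
    [0,1,106,0,10],
    [0,1,106,0,10],
    [0,1,106,0,10],
    [0,1,106,0,10],
    [0,1,106,0,10],
    [0,1,106,0,10]
  ]
}}

```text
clock: 3.5
tool_pos: [0.5692, 0.1204, 0.0565]
tool_rot: [2.3, 2.138, 0.004]
force: [-2.4, -1.4, 9.6]
width: 0.286
gripper_force: 58.3
```

Emit:
{"fn": "jog_arm", "kwargs": {
  "rows": [
    [8,0,-2,0,10],
    [16,0,-2,0,10],
    [24,0,-2,0,10],
    [29,0,-2,0,10],
    [31,0,-2,0,10],
    [31,0,-2,0,10],
    [31,0,-2,0,10]
  ]
}}

```text
clock: 4.2
tool_pos: [0.5708, 0.1456, 0.0566]
tool_rot: [2.294, 2.137, -0.008]
force: [6.1, -35.6, -2.2]
width: 0.28
gripper_force: 62.9
```

Emit:
{"fn": "jog_arm", "kwargs": {
  "rows": [
    [26,0,-2,0,10],
    [26,0,-2,0,45],
    [26,0,-2,0,45],
    [26,0,-2,0,60],
    [26,0,-2,0,60],
    [26,0,-2,0,60],
    [26,0,-40,0,60],
    [26,0,-80,0,30],
    [26,0,-80,0,0],
    [26,0,-80,0,0]
  ]
}}

```text
clock: 5.2
tool_pos: [0.5728, 0.1774, 0.1373]
tool_rot: [2.3, 2.138, 0.003]
force: [-0.3, 0.5, -1.0]
width: 0.2
gripper_force: 0.0
```

Run:
```python
from h import *
from plant import readout
q=np.load("q.npy"); A=q[2]+np.pi
im=optics.get_image("side"); cv2.imwrite("pics/s1.png",im)
b=cv2.resize(im[170:280,230:360],None,fx=5,fy=5,interpolation=cv2.INTER_CUBIC); cv2.imwrite("pics/s1c.png",b)
s=readout.state(); print(s["width"],w2f(q,s["tool_pos"]))
W=[(*f2w(q,[-.027,-.014,z])[0],A) for z in(.12,.027)]+[(*f2w(q,[-.071,-.014,.027])[0],A)]
rows(W)
```

```text
0.10246149118257947 [-0.1943829  -0.00138915]
tcp [0.5719 0.1771 0.1361] ang 1.4979 zax [-0.  0. -1.] t 5.25
(np.float64(0.5469889455882079), np.float64(0.011094256468106203), np.float64(0.12), np.float64(1.4971306741145791)) -> [-167.4  -12.7   16.1] spin 0.001
(np.float64(0.5469889455882079), np.float64(0.011094256468106203), np.float64(0.027), np.float64(1.4971306741145791)) -> [-167.4  -12.7  109.1] spin 0.001
(np.float64(0.5502273035565659), np.float64(0.0549749246224173), np.float64(0.027), np.float64(1.4971306741145791)) -> [-123.4  -12.7  109.1] spin 0.001
```

View pics/s1c.png

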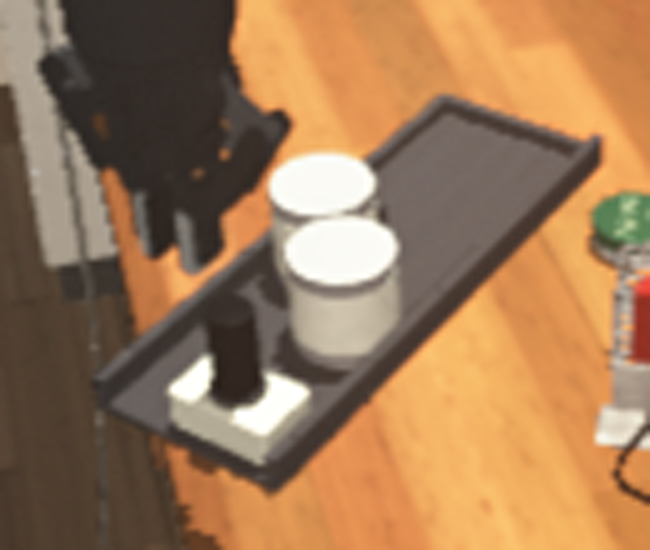

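The block is back at the end of its travel (near (240,410) in the crop). Both tins are still standing where they were. Next I'll shut the fingers, drop them in front of the rear tin and push it back.

Emit:
{"fn": "jog_arm", "kwargs": {
  "rows": [
    [-50,-13,10,0,0],
    [-90,-13,13,0,0],
    [-130,-13,16,0,0],
    [-169,-13,16,0,0],
    [-169,-13,16,0,0],
    [-169,-13,16,0,0],
    [-169,-13,50,0,0],
    [-169,-13,80,0,0],
    [-169,-13,108,0,0],
    [-169,-13,109,0,0],
    [-169,-13,109,0,0]
  ]
}}

```text
clock: 6.35
tool_pos: [0.5464, 0.0105, 0.0268]
tool_rot: [-2.299, -2.139, 0.002]
force: [0.7, -0.9, 1.6]
width: 0.002
gripper_force: 0.0
```

Run:
```python
from h import *
from plant import readout
q=np.load("q.npy"); A=q[2]+np.pi
s=readout.state(); print(s["width"],s["force"],w2f(q,s["tool_pos"]))
rows([(*f2w(q,[-.070,-.013,.027])[0],A)])
im=optics.get_image("side"); cv2.imwrite("pics/s2c.png",cv2.resize(im[170:280,230:360],None,fx=5,fy=5,interpolation=cv2.INTER_CUBIC))
```

```text
0.002022260956381869 [ 0.69772834 -0.89295931  1.6442442 ] [-0.02632303 -0.01454913]
tcp [0.5464 0.0105 0.0268] ang 1.4989 zax [-0.002  0.    -1.   ] t 6.35
(np.float64(0.5511509924244286), np.float64(0.05390403766508392), np.float64(0.027), np.float64(1.4971306741145791)) -> [43.7  1.6 -0.2] spin 0.002
```

View pics/s2c.png

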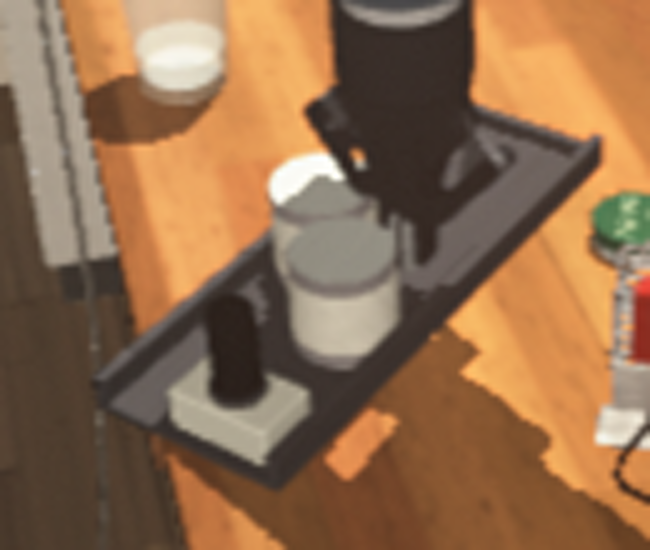

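The finger is down in the lane at about (425,240), in front of the rear tin, which is at (343,290). Nothing is touched. Now I'll push the rear tin back.

Emit:
{"fn": "jog_arm", "kwargs": {
  "rows": [
    [5,1,0,0,0],
    [10,1,0,0,0],
    [15,1,0,0,0],
    [20,1,0,0,0],
    [25,1,0,0,0],
    [30,1,0,0,0],
    [34,1,0,0,0],
    [38,1,0,0,0],
    [41,1,0,0,0],
    [43,1,0,0,0],
    [43,1,0,0,0]
  ]
}}

```text
clock: 7.5
tool_pos: [0.551, 0.0527, 0.0272]
tool_rot: [-2.301, -2.139, -0.0]
force: [0.3, 0.5, -0.2]
width: -0.002
gripper_force: 0.0
```

Run:
```python
from h import *
from plant import readout
q=np.load("q.npy"); A=q[2]+np.pi
s=readout.state(); print(s["force"],w2f(q,s["tool_pos"]))
rows([(*f2w(q,x)[0],A) for x in([-.055,-.012,.027],[-.055,-.012,.12],[.020,.042,.12],[.020,.042,.027],[-.003,.042,.027])])
```

```text
[ 0.27181295  0.51857589 -0.21099074] [-0.06878643 -0.0130331 ]
tcp [0.551  0.0527 0.0272] ang 1.4979 zax [-0.  0. -1.] t 7.5
(np.float64(0.5510442946659952), np.float64(0.03887111993137881), np.float64(0.027), np.float64(1.4971306741145791)) -> [-13.8   1.    0.2] spin 0.001
(np.float64(0.5510442946659952), np.float64(0.03887111993137881), np.float64(0.12), np.float64(1.4971306741145791)) -> [-13.8   1.  -92.8] spin 0.001
(np.float64(0.5993779135911304), np.float64(-0.03989982192918184), np.float64(0.12), np.float64(1.4971306741145791)) -> [-88.8  55.  -92.8] spin 0.001
(np.float64(0.5993779135911304), np.float64(-0.03989982192918184), np.float64(0.027), np.float64(1.4971306741145791)) -> [-88.8  55.    0.2] spin 0.001
(np.float64(0.6010706916200448), np.float64(-0.016962199939428317), np.float64(0.027), np.float64(1.4971306741145791)) -> [-65.8  55.    0.2] spin 0.001
```

Emit:
{"fn": "jog_arm", "kwargs": {
  "rows": [
    [-7,1,0,0,0],
    [-14,1,0,0,0],
    [-14,1,-45,0,0],
    [-14,1,-93,0,0],
    [-14,1,-93,0,0],
    [-50,28,-93,0,0],
    [-89,55,-93,0,0],
    [-89,55,-93,0,0],
    [-89,55,-93,0,0]
  ]
}}

```text
clock: 8.4
tool_pos: [0.5991, -0.0419, 0.1196]
tool_rot: [-2.303, -2.135, 0.001]
force: [-0.6, 0.0, 0.4]
width: -0.003
gripper_force: 0.0
```

```bash
cat >> h.py <<'E'
def tins(tag):
    q=np.load("q.npy")
    for n,(x0,x1,y0,y1) in(("top",(250,380,155,215)),("side",(235,360,170,275))):
        im=optics.get_image(n); cv2.imwrite(f"pics/{tag}_{n}.png",im)
        m=np.zeros(im.shape[:2],np.uint8); m[y0:y1,x0:x1]=(im.min(2)>170)[y0:y1,x0:x1]
        _,_,st,ce=cv2.connectedComponentsWithStats(m)
        for s,c in zip(st[1:],ce[1:]):
            if s[4]>60: print(n,s,c.round(1),"as tin",w2f(q,ray(n,c,.065)).round(4))
E
python3 - <<'E'
from h import *
from plant import readout
q=np.load("q.npy"); A=q[2]+np.pi
tins("a"); im=cv2.imread("pics/a_side.png"); t=cv2.imread("pics/a_top.png")
cv2.imwrite("pics/ac.png",cv2.hconcat([cv2.resize(x,(400,340),interpolation=cv2.INTER_CUBIC) for x in(im[170:280,230:360],t[140:250,250:380])]))
s=readout.state(); print(s["force"],w2f(q,s["tool_pos"]))
rows([(*f2w(q,x)[0],A) for x in([.020,.042,.027],[-.003,.042,.027])])
E
```

```text
top [309 155  34  39 537] [319.4 167.9] as tin [-0.0171  0.0595]
top [275 181  20  16 255] [284.3 188.4] as tin [-0.1042 -0.0065]
side [257 174  17  14 190] [265.5 180.2] as tin [0.0332 0.2016]
side [284 218  18  15 179] [293.2 225.4] as tin [-0.1044 -0.0076]
[-0.27580781  0.51949017  0.25970967] [0.0205092  0.04104235]
tcp [ 0.5984 -0.0403  0.1196] ang 1.4973 zax [-0.002  0.    -1.   ] t 8.5
(np.float64(0.5993779135911304), np.float64(-0.03989982192918184), np.float64(0.027), np.float64(1.4971306741145791)) -> [ 0.5  1.1 92.6] spin 0.0
(np.float64(0.6010706916200448), np.float64(-0.016962199939428317), np.float64(0.027), np.float64(1.4971306741145791)) -> [23.5  1.1 92.6] spin 0.0
```

View pics/ac.png

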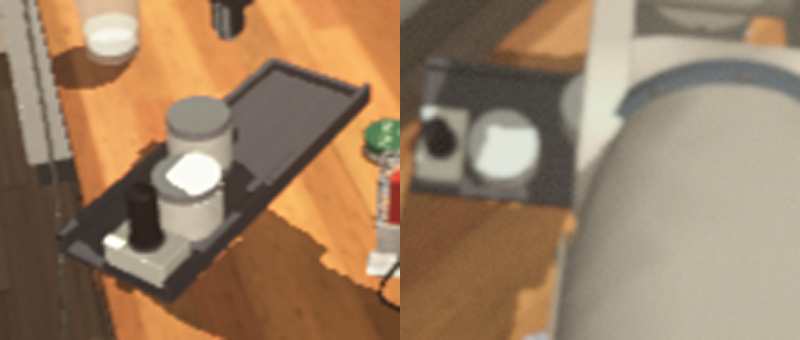

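The rear tin now stands at about x = -0.105, near the block (side crop (190,195), top crop (504,147)). The front tin still stands at the shoulder, near (200,140). Next I'll push the front tin back from above the shoulder.

Emit:
{"fn": "jog_arm", "kwargs": {
  "rows": [
    [0,1,45,0,0],
    [0,1,80,0,0],
    [0,1,92,0,0],
    [0,1,92,0,0],
    [4,1,92,0,0],
    [8,1,92,0,0],
    [12,1,92,0,0],
    [16,1,92,0,0],
    [20,1,92,0,0],
    [23,1,92,0,0],
    [25,1,92,0,0],
    [25,1,92,0,0]
  ]
}}

```text
clock: 9.7
tool_pos: [0.6022, -0.0152, 0.0282]
tool_rot: [-2.301, -2.139, -0.0]
force: [-0.1, -0.4, -0.6]
width: -0.001
gripper_force: 0.0
```

Run:
```python
from h import *
from plant import readout
q=np.load("q.npy"); A=q[2]+np.pi
s=readout.state(); print(s["force"],w2f(q,s["tool_pos"]))
im=optics.get_image("side"); cv2.imwrite("pics/bc.png",cv2.resize(im[170:280,230:360],None,fx=5,fy=5,interpolation=cv2.INTER_CUBIC))
rows([(*f2w(q,x)[0],A) for x in([.015,.042,.027],[.015,.042,.12],[-.044,.096,.12])])
```

```text
[-0.12773302 -0.3714048  -0.63616439] [-0.00481594  0.04298497]
tcp [ 0.6021 -0.0153  0.0281] ang 1.4978 zax [-0.  0. -1.] t 9.75
(np.float64(0.5997459088148074), np.float64(-0.034913382366191945), np.float64(0.027), np.float64(1.4971306741145791)) -> [-19.7  -0.9   1.1] spin 0.001
(np.float64(0.5997459088148074), np.float64(-0.034913382366191945), np.float64(0.12), np.float64(1.4971306741145791)) -> [-19.7  -0.9 -91.9] spin 0.001
(np.float64(0.6579417997344875), np.float64(0.019952256061376652), np.float64(0.12), np.float64(1.4971306741145791)) -> [ 39.3  53.1 -91.9] spin 0.001
```

View pics/bc.png

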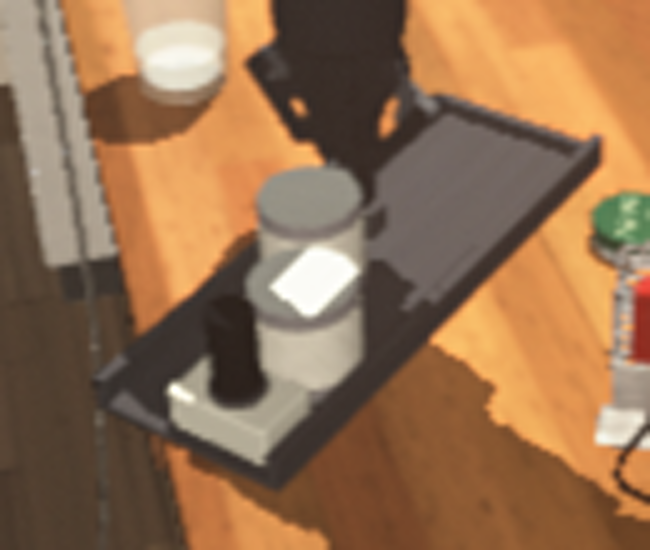

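The front tin has moved back off the shoulder (top at crop (310,200)) and the rear tin is still upright at (303,287). I'll move the fingers round to the +y side.

Emit:
{"fn": "jog_arm", "kwargs": {
  "rows": [
    [-10,-1,0,0,0],
    [-20,-1,0,0,0],
    [-20,-1,-45,0,0],
    [-20,-1,-92,0,0],
    [-20,-1,-92,0,0],
    [10,26,-92,0,0],
    [39,53,-92,0,0],
    [39,53,-92,0,0],
    [39,53,-92,0,0]
  ]
}}

```text
clock: 10.65
tool_pos: [0.6576, 0.0192, 0.1194]
tool_rot: [-2.3, -2.139, 0.002]
force: [-1.0, 0.0, 0.4]
width: 0.001
gripper_force: 0.0
```

Run:
```python
from h import *
from plant import readout
q=np.load("q.npy"); A=q[2]+np.pi
for u in((310,202),(303,287)): print(w2f(q,ray("side",(230+(u[0]+.5)/5-.5,170+(u[1]+.5)/5-.5),.065)))
s=readout.state(); print(s["force"],w2f(q,s["tool_pos"]))
im=optics.get_image("top"); cv2.imwrite("pics/c_top.png",im)
cv2.imwrite("pics/cc.png",cv2.resize(im[150:225,245:387],(781,412),interpolation=cv2.INTER_CUBIC))
rows([(*f2w(q,x)[0],A) for x in([-.043,.096,.027],[-.043,.043,.027])])
```

```text
[-0.05128242  0.03693453]
[-0.11391399 -0.0049283 ]
[-0.96973953  0.04828019  0.41812638] [-0.04320709  0.09572439]
tcp [0.6569 0.0187 0.1193] ang 1.4979 zax [-0.002 -0.    -1.   ] t 10.7
(np.float64(0.6578682006897522), np.float64(0.01895496814877867), np.float64(0.027), np.float64(1.4971306741145791)) -> [ 0.4  1.1 92.3] spin 0.001
(np.float64(0.6050119413220593), np.float64(0.022855717519755448), np.float64(0.027), np.float64(1.4971306741145791)) -> [  0.4 -51.9  92.4] spin 0.001
```

View pics/cc.png

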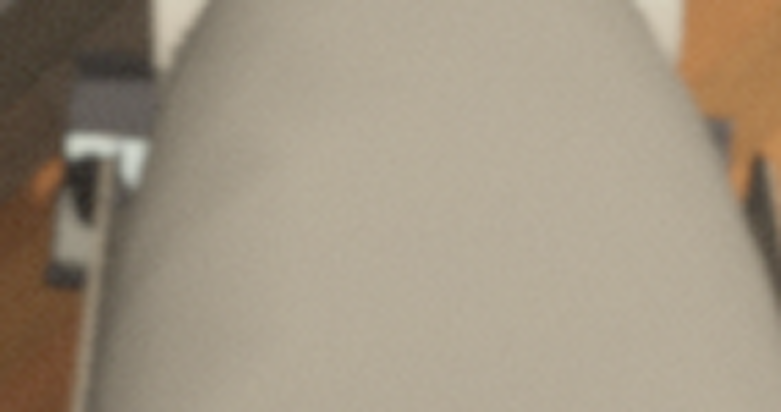

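That view is blocked by the arm, so I'll rely on the numbers from here. The side camera puts the tins about 63 mm apart in x. Now I'll push the front tin across.

Emit:
{"fn": "jog_arm", "kwargs": {
  "rows": [
    [3,1,50,0,0],
    [3,1,92,0,0],
    [3,1,92,0,0],
    [3,-8,92,0,0],
    [3,-14,92,0,0],
    [3,-20,92,0,0],
    [3,-26,92,0,0],
    [3,-32,92,0,0],
    [3,-38,92,0,0],
    [3,-44,92,0,0],
    [3,-50,92,0,0],
    [3,-52,92,0,0]
  ]
}}

```text
clock: 11.9
tool_pos: [0.6056, 0.0263, 0.0283]
tool_rot: [-2.301, -2.139, 0.0]
force: [2.5, -1.3, 1.7]
width: -0.001
gripper_force: 1.1
```

```bash
cat >> h.py <<'E'
def where():
    from plant import readout
    s=readout.state(); print("F",s["force"].round(1),"feeder tcp",w2f(np.load("q.npy"),s["tool_pos"]).round(4))
E
python3 - <<'E'
from h import *
where(); q=np.load("q.npy"); A=q[2]+np.pi
rows([(*f2w(q,x)[0],A) for x in([-.046,.0415,.027],[-.046,.075,.027],[-.046,.075,.16],[-.175,0,.16])])
E
```

```text
F [ 2.5 -1.3  1.7] feeder tcp [-0.0465  0.0433]
tcp [0.6056 0.0263 0.0283] ang 1.4979 zax [-0. -0. -1.] t 11.9
(np.float64(0.6037368065873685), np.float64(0.025957979824652505), np.float64(0.027), np.float64(1.4971306741145791)) -> [-0.5 -1.8  1.3] spin 0.001
(np.float64(0.6371459516594008), np.float64(0.02349241182601624), np.float64(0.027), np.float64(1.4971306741145791)) -> [-0.5 31.7  1.3] spin 0.001
(np.float64(0.6371459516594008), np.float64(0.02349241182601624), np.float64(0.16), np.float64(1.4971306741145791)) -> [  -0.5   31.6 -131.7] spin 0.001
(np.float64(0.5718436349854203), np.float64(0.1576624809063114), np.float64(0.16), np.float64(1.4971306741145791)) -> [ 128.5  -43.3 -131.7] spin 0.001
```

Emit:
{"fn": "jog_arm", "kwargs": {
  "rows": [
    [0,-1,0,0,0],
    [0,-2,0,0,0],
    [0,8,0,0,0],
    [0,30,0,0,0],
    [0,31,-50,0,0],
    [0,31,-100,0,0],
    [0,31,-132,0,30],
    [45,0,-132,0,60],
    [90,-25,-132,0,85],
    [128,-43,-132,0,85],
    [128,-43,-132,0,85],
    [128,-43,-132,0,85]
  ]
}}

```text
clock: 13.1
tool_pos: [0.5726, 0.1579, 0.1601]
tool_rot: [-2.298, -2.142, 0.001]
force: [-0.4, -0.6, -1.1]
width: 0.99
gripper_force: 0.0
```

Run:
```python
from h import *
where(); q=np.load("q.npy"); A=q[2]+np.pi
tins("d")
k=f2w(q,[-.165,-.001,.054])[0]; rows([(*k,A),(.5708,.148,.054,A)])
```

```text
F [-0.4 -0.6 -1.1] feeder tcp [-0.1753  0.0007]
top [250 163  12  13 135] [255.7 168.9] as tin [-0.1857  0.0385]
top [265 163  29  41 636] [278.8 182.8] as tin [-0.1205  0.0072]
top [296 178  22  22 367] [306.7 188.6] as tin [-0.0452 -0.0007]
side [279 207  36  27 490] [296.5 220.2] as tin [-0.0817 -0.002 ]
side [276 244  18  13 109] [284.6 250.1] as tin [-0.1927 -0.0467]
tcp [0.5732 0.1564 0.1601] ang 1.4976 zax [-0. -0. -1.] t 13.2
(np.float64(0.5701103566254683), np.float64(0.14776320082506703), np.float64(0.054), np.float64(1.4971306741145791)) -> [ -8.8  -2.5 106.1] spin 0.001
(0.5708, 0.148, 0.054, np.float64(1.4971306741145791)) -> [ -8.5  -1.8 106.1] spin 0.001
```

The front tin is in line at (-0.045, -0.001) and the rear tin is behind it. Now I'll grip the knob.

Emit:
{"fn": "jog_arm", "kwargs": {
  "rows": [
    [-9,-2,0,0,85],
    [-9,-2,45,0,85],
    [-9,-2,85,0,85],
    [-9,-2,105,0,85],
    [-9,-2,105,0,50],
    [-9,-2,105,0,10],
    [-9,-2,105,0,10],
    [-9,-2,105,0,10],
    [-9,-2,105,0,10],
    [-9,-2,105,0,10],
    [-9,-2,105,0,10],
    [-9,-2,105,0,10]
  ]
}}

```text
clock: 14.4
tool_pos: [0.5712, 0.1483, 0.057]
tool_rot: [2.3, 2.138, 0.003]
force: [-0.3, -1.4, 5.3]
width: 0.288
gripper_force: 58.5
```

Run:
```python
from h import *
where(); q=np.load("q.npy"); A=q[2]+np.pi
rows([(*f2w(q,[.004,0,.054])[0],A)])
```

```text
F [-0.3 -1.4  5.3] feeder tcp [-1.656e-01  1.000e-04]
tcp [0.5712 0.1483 0.057 ] ang 1.498 zax [ 0.003  0.    -1.   ] t 14.4
(np.float64(0.5586694059777818), np.float64(-0.02085205544872691), np.float64(0.054), np.float64(1.4971306741145791)) -> [-169.6   -0.2    3. ] spin 0.001
```

Emit:
{"fn": "jog_arm", "kwargs": {
  "rows": [
    [-4,0,0,0,10],
    [-10,0,0,0,10],
    [-17,0,0,0,10],
    [-24,0,0,0,10],
    [-31,0,0,0,10],
    [-38,0,0,0,10],
    [-45,0,0,0,10],
    [-52,0,0,0,10],
    [-59,0,0,0,10],
    [-66,0,0,0,10],
    [-73,0,0,0,10],
    [-80,0,0,0,10]
  ]
}}

```text
clock: 15.6
tool_pos: [0.5655, 0.0692, 0.0571]
tool_rot: [2.3, 2.138, 0.005]
force: [-0.7, 5.7, 6.0]
width: 0.281
gripper_force: 58.6
```

Run:
```python
from h import *
where(); tins("e")
```

```text
F [-0.7  5.7  6. ] feeder tcp [-0.0863  0.0001]
top [264 155  40   9 282] [281.5 158.3] as tin [-0.121  0.075]
top [306 171  13   9  72] [313.  173.8] as tin [-0.0327  0.0412]
top [322 171  22  37 482] [331.9 188.3] as tin [0.0215 0.0073]
top [250 178   5  27 106] [251.6 189.2] as tin [-0.1895 -0.0176]
side [257 174  17  14 188] [265.6 180.3] as tin [0.0331 0.2012]
side [304 196  25  23 212] [317.3 205.6] as tin [ 0.0038 -0.0128]
```

Emit:
{"fn": "jog_arm", "kwargs": {
  "rows": [
    [-7,0,0,0,10],
    [-14,0,0,0,10],
    [-21,0,0,0,10],
    [-28,0,0,0,10],
    [-35,0,0,0,10],
    [-42,0,0,0,10],
    [-49,0,0,0,10],
    [-56,0,0,0,10],
    [-63,0,0,0,10],
    [-69,0,0,0,10],
    [-75,0,0,0,10],
    [-80,0,0,0,10]
  ]
}}

```text
clock: 16.9
tool_pos: [0.5596, -0.0109, 0.0571]
tool_rot: [2.3, 2.138, 0.004]
force: [-0.6, 5.8, 5.6]
width: 0.286
gripper_force: 58.7
```

Run:
```python
from h import *
where(); tins("f")
```

```text
F [-0.6  5.8  5.6] feeder tcp [-0.006   0.0002]
top [309 155  43  13 457] [328.8 160.1] as tin [0.0061 0.0837]
top [291 177  25  33 376] [298.8 189.1] as tin [-0.0658 -0.0042]
top [371 181   9  32 221] [375.6 194.3] as tin [0.1387 0.0032]
side [257 174  17  14 190] [265.5 180.2] as tin [0.0332 0.2016]
side [321 183  22  21 160] [332.4 193. ] as tin [ 0.0812 -0.0156]
```

Another 9 mm takes it home, plus a little to seat it.

Emit:
{"fn": "jog_arm", "kwargs": {
  "rows": [
    [-4,0,0,0,10],
    [-7,0,0,0,10],
    [-9,0,0,0,10],
    [-10,0,0,0,10],
    [-11,0,0,0,10],
    [-11,0,0,0,10],
    [-11,0,0,0,10]
  ]
}}

```text
clock: 17.7
tool_pos: [0.5591, -0.019, 0.0571]
tool_rot: [-2.302, -2.137, -0.008]
force: [0.1, 22.8, 5.5]
width: 0.285
gripper_force: 58.7
```

Run:
```python
from h import *
where()
```

```text
F [ 0.1 22.8  5.5] feeder tcp [0.0022 0.0003]
```

Emit:
{"fn": "jog_arm", "kwargs": {
  "rows": [
    [2,0,0,0,10],
    [2,0,0,0,60],
    [2,0,0,0,85],
    [2,0,0,0,85],
    [2,0,0,0,85],
    [2,0,-40,0,85],
    [2,0,-80,0,85],
    [2,0,-110,0,85],
    [50,0,-110,0,85],
    [100,0,-110,0,85],
    [150,0,-110,0,85],
    [200,0,-110,0,85]
  ]
}}

```text
clock: 18.9
tool_pos: [0.5722, 0.1786, 0.1655]
tool_rot: [2.302, 2.138, 0.0]
force: [0.4, -0.3, -0.0]
width: 0.995
gripper_force: 0.0
```

Emit:
{"fn": "jog_arm", "kwargs": {
  "rows": [
    [40,0,0,0,85],
    [40,0,0,0,85],
    [40,0,0,0,85]
  ]
}}

```text
clock: 19.2
tool_pos: [0.5748, 0.2176, 0.165]
tool_rot: [2.299, 2.141, -0.001]
force: [0.3, 0.2, -0.4]
width: 0.997
gripper_force: 0.0
```

Run:
```python
from h import *
where(); tins("g"); q=np.load("q.npy")
# knob: dark blob near the block, seen from the top
im=cv2.imread("pics/g_top.png"); m=np.zeros(im.shape[:2],np.uint8); m[160:210,290:350]=(im.max(2)<60)[160:210,290:350]
_,_,st,ce=cv2.connectedComponentsWithStats(m)
for s,c in zip(st[1:],ce[1:]):
    if s[4]>15: print("dark",s,c.round(1),w2f(q,ray("top",c,.08)).round(4))
for nm,u in(("flux",(351,231)),("dish",(211,263))):
    a=cv2.imread("pics/top0.png");x,y=u; t=a[y-14:y+15,x-14:x+15]
    r=cv2.matchTemplate(im[y-30:y+31,x-30:x+31],t,cv2.TM_CCOEFF_NORMED); print(nm,cv2.minMaxLoc(r)[1],np.array(cv2.minMaxLoc(r)[3])-16)
```

```text
F [ 0.3  0.2 -0.4] feeder tcp [-0.235  -0.0014]
top [333 182  44  24 729] [354.4 193.5] as tin [ 0.0822 -0.0006]
top [317 196  13   8  83] [322.8 200. ] as tin [ 0.0004 -0.027 ]
side [264 174  10   9  77] [268.3 178.1] as tin [0.0479 0.2025]
side [313 182  31  21 352] [328.2 191.9] as tin [ 0.0796 -0.0021]
side [313 213  14   9  73] [319.8 217. ] as tin [-0.0371 -0.0476]
flux 0.9967151284217834 [0 0]
dish 0.17248278856277466 [ -3 -14]
```

Run:
```python
import cv2,numpy as np
from plant import ticket
a=cv2.imread("pics/side0.png");b=cv2.imread("pics/g_side.png")
for n,(x,y) in(("dish",(326,321)),("flux",(356,215))):
    r=cv2.matchTemplate(b[y-40:y+41,x-40:x+41],a[y-14:y+15,x-14:x+15],cv2.TM_CCOEFF_NORMED); _,v,_,l=cv2.minMaxLoc(r); print(n,v,np.array(l)-26)
    ok=v>.5 and abs(np.array(l)-26).max()<4
print(ticket.sign_off())
```

```text
dish 0.6591298580169678 [0 1]
flux 0.9979942440986633 [0 0]
the job is handed in; nothing more can be done
None
```

I cleared the jam and handed the job in at about 19 s, but the sign-off returned no verdict. By the cameras both tins stand on the landing at feeder x about 0.052 and 0.112 m, the block is about 1–2 mm short of its home stop by arm travel, the flux tin and dish did not move, and the arm is clear.

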